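Draw the chisel out of its till

ROBOT

A 6-joint arm with a two-finger parallel gripper is mounted at the origin on a cart in front of the work surface, level with it; the furniture and walls round the work are solid. World frame = base frame: x ahead of the robot, y to its left, z up, the work surface at z = 0. Lengths are in mm, angles in rad, forces in N, time in s.
With the tool pointing down it reaches from about 375 to 750 mm from the base axis. Payload 9 kg.
Tool frame: the origin (TCP) lies on the mounting face of the last link; the fingertips stand 173 mm ahead of it and the grasp point (between the pads) lies 155 mm ahead of it; z points along the fingers, y is the line along which they close (so a half turn about z gives the same grasp; the last joint's range is limited). The gripper opens to 85 mm and grips with 20 to 120 N. Pads are 22 mm wide; open, the fingers measure 114 mm over their backs; the gripper's body (76 mm by 85 mm) begins 54 mm behind the grasp point. The pads swing forward as they close: fully open they stand 13 mm farther back than shut.
Start: joints at [-1.526, 0.104, 0.097, 1.564, 0, 1.353], TCP at [155.879, -579.412, 404.731] pointing down, gripper open.
Joint ranges: [-2.99, 2.99], [-0.84, 1.86], [-1.1, 1.16], [-1.84, 2.11], [-1.51, 1.56], [-3.14, 3.14]. Speed limits (rad/s): [2.22, 2.22, 2.57, 3.14, 3.14, 3.14].

INTERFACE

Orientations are given as a unit quaternion [w, x, y, z].
In Python, from station import arm, eyes, order gives the robot as it stands.
- The arm moves only by the tool move_arm, never from a script. Its argument "rows" is one flat list of numbers, 5 for each row, row after row: the shift along the tool's x, y, z normalised to -1 to 1, where 1 is 0.5 m, then the turn about the tool's z normalised to -1 to 1, where 1 is 2 pi rad, then the opening, from 0 (shut) to 1 (fully open). In form: [dx, dy, dz, spin, fingers, dx, dy, dz, spin, fingers, ...]. A call has 1 to 12 rows; each row shifts and turns the commanded pose from where the row before left it, along the tool's axes as they then stand; what a row does not reach is not made up. A row lasts 1/10 s, in which the tool goes at most 50 mm and 8.59 degrees, less where a joint would pass 70% of its speed; a pose out of reach is approached as far as the arm can. A call with a number of a shift or a turn outside -1 to 1 is refused whole. A call with a gripper value outside its range is refused whole. The fingers move at their own pace and stop on an object; the grip force is fixed at half the most. Time passes only in rows, so rows that do not move let the fingers close. It gives the time, the measured TCP pose, the force, the opening and the grip force at its end, in the units of the state.
- arm.state(): the state, without advancing time (a new reading comes with each control period).
- eyes.get_image(name): name is "scene" or "side" or "wrist"; returns a dict with "frame" (384x512x3 uint8, blue, green, red), "fx", "fy", "cx", "cy" (pixels), "eye" and "rotation" of the camera in the world; the wrist camera has in their place "T_tool_cam" (4x4, takes a point from camera to tool coordinates, whose origin is the TCP and whose axes are the flange's). Camera axes: x right, y down, z forward; pixel columns grow to the right and rows downward; lengths in mm; the calibration is good to about 2 mm. A picture is of the moment at which its call begins: read the wrist's pose just before it. There is no depth.
- order.job_done(): hands the job in; it is judged then, once.
The state is a dict: "clock": time; "joint_positions": joint angles; "qd": joint speeds; "joint_efforts": joint torques, N m; "ee_pos": TCP position; "tool_rot": TCP orientation; "ft_force": force on the tool from outside, world axes, zero at the start; "moment": the same for the moment, N m; "opening": opening from 0.0 (shut) to 1.0 (fully open); "finger_force": force on a finger pad.
Only numpy, scipy, OpenCV 4.12 (cv2) and the standard library are available. Lean on these libraries where they do the work, as an engineer would, in place of code of your own. Each camera call takes 0.05 s, during which the arm holds its last target. There are 200 camera calls.

TASK

The chisel lies in the narrow wooden till, its blade under the dark deck at one end and the end of its handle caught under the short dark lip at the other. Take the wood offcut off the till and leave it lying on the bench, then draw the chisel out through the opening, which is shorter than the chisel (tilt it, handle end first), and finish with it held steady in the gripper, with every part of it at least 5 cm above the top of the till. Leave the tape roll, the tin and the screw carton where they are.

Things in the scene. Friction and masses are not known exactly. Their poses are not given: they have to be found in the camera images.
- till: Shallow plywood till fixed to the bench, 108 mm wide (x), 344 mm long (y from -144 to +200 mm), 56 mm high; walls and floor 6 mm. Origin on the bench, z up; +y is the blade end, -y the handle end, -x faces the robot. Inside 96 mm wide, from y -138 to +194 mm. Two dark fixed covers, 6 mm thick, flush with the top (lip and deck), leave an opening of 212 x 96 mm (y -100 to +112 mm).
- lip_edge (a point): Middle of the lip's edge at the opening, on the till's top: till (0, -100, 56) mm. The lip covers till y -138 to -100 mm; its underside is 50 mm above the bench.
- deck_edge (a point): Middle of the deck's edge at the opening, on the till's top: till (0, +112, 56) mm. The deck covers till y +112 to +194 mm; its underside is 50 mm above the bench.
- bearers (a point): Point midway between the tops of two bearers that run along y on the till's floor: till (0, -17, 18) mm. They span till y -104 to +70 mm, tops 18 mm above the bench, outer faces 13 mm either side of the middle. The chisel's handle rests between them and slides along them.
- chisel: Wood chisel, 264 mm long, 0.14 to 0.25 kg. Yellow round handle 29 mm thick, y +10 to +125 mm; steel blade 20 x 10 mm, y -2 to -132 mm. Origin midway along, 13.5 mm below its axis; +y to the handle's end; centre of mass at y +45 mm. Starts along the till's middle, handle to the till's -y, axis 30 mm above the bench, handle end 12 to 30 mm under the lip, tip 42 to 60 mm short of the end wall.
- chisel_butt (a point): centre of the end of the handle (chisel y = +132 mm, on the axis)
- chisel_tip (a point): centre of the blade's cutting end (chisel y = -132 mm, on the axis)
- offcut: Wood offcut, 56 mm wide (x), 120 mm long (y), 30 mm high, with a groove across its top from y -10 to +16 mm (18 mm high there), 0.10 to 0.20 kg; origin at the centre of its underside. It lies loose across the till's opening on the two long walls (56 mm above the bench).
- tape_roll: Roll of masking tape lying flat, 96 mm across, 25 mm high, bystander; origin at the centre of its underside
- tin: Tin of filler, 69 mm across, 76 mm high, bystander; origin at the centre of its underside
- screws: Small white carton of screws, 48 x 70 mm, 32 mm high, bystander; origin at the centre of its underside
Not all that is in view belongs to the job. What is shaped like the offcut but yellow is not meant.

How it is judged:
By the outcome, as a careful person would: the job done as asked, in the order asked, and still so for the second after the job is handed in, while the arm keeps its last pose, push and grip.
It also fails if it takes over 64 s, if anything falls off the work surface, if the arm or the gripper's body presses on something with over 40 N, if the wrist force passes 120 N, or if a joint passes its speed limit or range.

## Working session

There is one attempt and no reset: what is moved stays moved. The work goes in short steps, Python scripts to look and compute and a tool call to move; the robot and the scene stay as the last step left them, time stands still between calls to the robot, and variables do not carry over. Pictures are saved under pics/ and viewed, at most 10 in all, crops included, and the job is handed in when it is done.

Besides the shell and the picture viewer there is one more tool, called after "Call:" as name(argument=value, ...) on one line, values as JSON. move_arm: Moves the arm, as the interface text tells. Its arguments: {"type":"object","properties":{"rows":{"type":"array","items":{"type":"number","minimum":-1,"maximum":1}}},"required":["rows"]}

```bash
mkdir -p pics
cat > h.py <<'E'
import numpy as np, cv2
from station import arm, eyes, order
from scipy.spatial.transform import Rotation as R
def Rt(s): q=s["tool_rot"]; return R.from_quat([q[1],q[2],q[3],q[0]]).as_matrix()
def cam(n):
    s=arm.state(); d=eyes.get_image(n)
    if n=="wrist":
        T=np.array(d["T_tool_cam"]); Q=Rt(s); d["eye"]=np.array(s["ee_pos"])+Q@T[:3,3]; d["rotation"]=Q@T[:3,:3]
    d["eye"]=np.array(d["eye"]); d["rotation"]=np.array(d["rotation"])
    return d
def ray(d,u,v): return d["rotation"]@np.array([(u-d["cx"])/d["fx"],(v-d["cy"])/d["fy"],1.])
def onz(d,u,v,z): r=ray(d,u,v); return d["eye"]+r*(z-d["eye"][2])/r[2]
def proj(d,p):
    c=d["rotation"].T@(np.array(p)-d["eye"]); return c[0]/c[2]*d["fx"]+d["cx"],c[1]/c[2]*d["fy"]+d["cy"]
def ints(d):return {k:np.round(np.array(d[k]),3).tolist() for k in("fx","fy","cx","cy","eye","rotation")}
E
python3 - <<'E'
from h import *
fs=[]
for n in("scene","side"):
    d=cam(n); print(n,ints(d)); np.save(f"pics/{n}.npy",d["frame"])
    cv2.imwrite(f"pics/{n}0.png",cv2.resize(d["frame"],(800,600),interpolation=cv2.INTER_CUBIC))
s=arm.state(); print(s)
E
```

```text
scene {'fx': 449.392, 'fy': 449.392, 'cx': 261.799, 'cy': 193.448, 'eye': [45.446, 787.185, 688.719], 'rotation': [0.174, -0.301, 0.825, -0.445]}
side {'fx': 369.196, 'fy': 369.196, 'cx': 257.993, 'cy': 194.112, 'eye': [152.251, 782.228, 424.191], 'rotation': [0.158, -0.248, 0.793, -0.534]}
{'clock': 0.1, 'joint_positions': array([-1.52569238e+00,  1.04636773e-01,  9.65647091e-02,  1.56391353e+00,
       -1.46733067e-05,  1.35310365e+00]), 'qd': array([-0.00115618, -0.00116199,  0.00114235,  0.00053076, -0.00058921,
       -0.00015337]), 'joint_efforts': array([ 6.18478720e-03, -5.58202994e+01,  5.04722679e+01,  1.28247598e-02,
       -3.80638676e-04, -7.17560624e-06]), 'ee_pos': array([ 155.87642498, -579.29883473,  404.01134188]), 'tool_rot': array([-5.93053185e-04,  9.91379480e-01,  1.31020509e-01,  4.39405098e-05]), 'ft_force': array([-0.09615564,  0.97470865, -0.61274659]), 'moment': array([ 0.03516836, -0.01426895,  0.0393968 ]), 'finger_force': 0.0, 'opening': 1.00219260885428}
```

View pics/scene0.png

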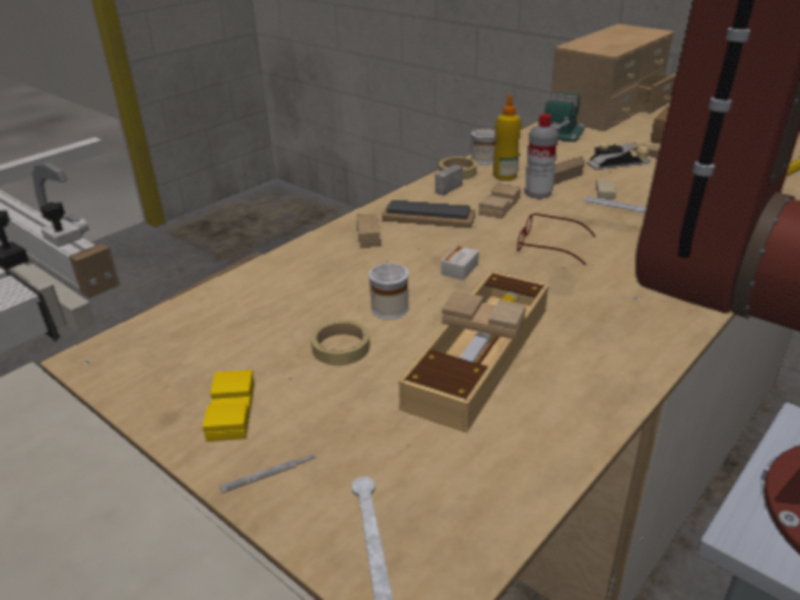

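View pics/side0.png

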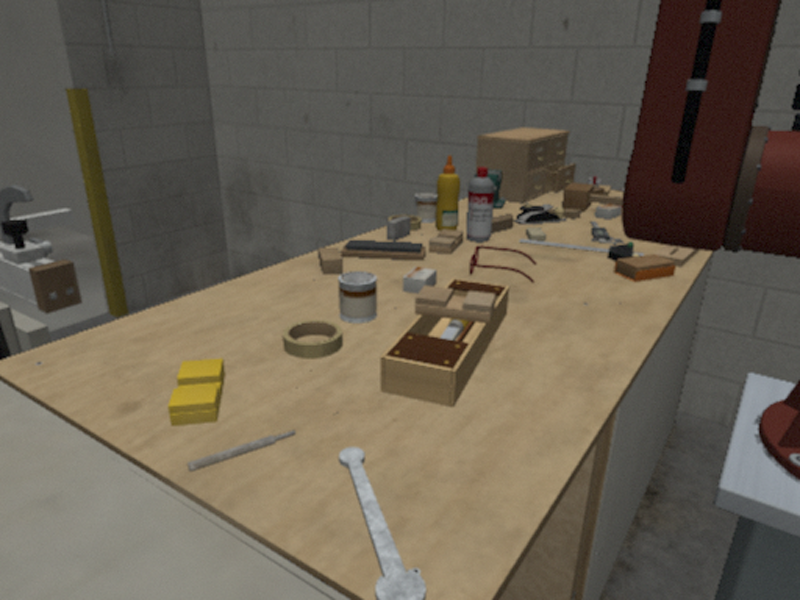

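The till has its deck end nearest the camera. In the 800x600 scene picture its top corners are at about (403,380), (468,403), (548,287) and (490,275). The offcut lies across it at about (485,310), with the tin at (390,290), the carton at (460,262) and the tape at (340,342).

```bash
sed -i 's|    d\["eye"\]=np.array(d\["eye"\]); d\["rotation"\]=np.array(d\["rotation"\])|    d["eye"]=np.array(d["eye"]); q=np.array(d["rotation"])\n    d["rotation"]=R.from_quat([q[1],q[2],q[3],q[0]]).as_matrix() if q.shape==(4,) else q|' h.py
python3 - <<'E'
from h import *
d=cam("scene");k=1.5625
for n,u,v,z in [("DL",403,380,56),("DR",468,403,56),("LR",548,287,56),("LL",490,275,56),("off L",462,305,86),("off R",508,318,86),("tin",390,275,76),("screw",460,258,32),("tape",340,340,12)]:
    print(n,np.round(onz(d,u/k,v/k,z)))
print(Rt(arm.state()).round(3))
w=cam("wrist");print(w["eye"],w["rotation"].round(3),w["fx"])
print(np.array(eyes.get_image("wrist")["T_tool_cam"]).round(3))
E
```

```text
DL [567. 213.  56.]
DR [466. 194.  56.]
LR [ 539. -131.   56.]
LL [ 639. -102.   56.]
off L [592.  43.  86.]
off R [516.  27.  86.]
tin [753.  33.  76.]
screw [ 742. -152.   32.]
tape [751. 161.  12.]
[[ 0.966  0.26  -0.   ]
 [ 0.26  -0.966  0.001]
 [ 0.    -0.001 -1.   ]]
[ 223.79475021 -560.38717776  373.3501346 ] [[ 0.26  -0.928 -0.267]
 [-0.966 -0.25  -0.072]
 [-0.001  0.277 -0.961]] 313.69845297416316
[[ 1.0000e-03 -9.6100e-01 -2.7700e-01  7.0477e+01]
 [ 1.0000e+00  0.0000e+00  1.0000e-03 -6.0000e-01]
 [-0.0000e+00 -2.7700e-01  9.6100e-01  3.0781e+01]
 [ 0.0000e+00  0.0000e+00  0.0000e+00  1.0000e+00]]
```

Call:
move_arm(rows=[0.07,-0.0625,0,0,1,0.07,-0.0625,0,0,1,0.07,-0.0625,0,0,1,0.07,-0.0625,0,0,1,0.07,-0.0625,0,0,1,0.07,-0.0625,0,0,1,0.07,-0.0625,0,0,1,0.07,-0.0625,0,0,1,0.07,-0.0625,0,0,1,0.07,-0.0625,0,0,1,0.07,-0.0625,0,0,1,0.07,-0.0625,0,0,1])

```text
clock: 1.45
ee_pos: [464.7, -106.3, 404.9]
tool_rot: [0.0, 0.991, 0.131, 0.0]
ft_force: [1.1, -0.2, 0.2]
opening: 1.0
finger_force: 0.0
```

Call:
move_arm(rows=[0.07,-0.0625,0,0.006,1,0.07,-0.0625,0,0,1,0.07,-0.0625,0,0,1,0,0,0,0,1])

```text
clock: 1.85
ee_pos: [545.6, 11.7, 403.7]
tool_rot: [-0.001, 0.993, 0.115, -0.0]
ft_force: [-1.1, -1.4, -0.7]
opening: 1.003
finger_force: 0.0
```

Run:
```python
from h import *
s=arm.state();print(s["clock"],s["ee_pos"],s["joint_positions"].round(3))
d=cam("wrist");cv2.imwrite("pics/w1.png",cv2.resize(d["frame"],(800,600),interpolation=cv2.INTER_CUBIC))
import pickle;pickle.dump(d,open("pics/w1.pkl","wb"));print(Rt(s).round(3))
```

```text
1.85 [545.616589   11.6817969 403.6871477] [-2.190e-01 -6.100e-02 -7.200e-02  1.561e+00  1.000e-03  2.693e+00]
[[ 0.974  0.228 -0.001]
 [ 0.228 -0.974  0.001]
 [-0.    -0.001 -1.   ]]
```

View pics/w1.png

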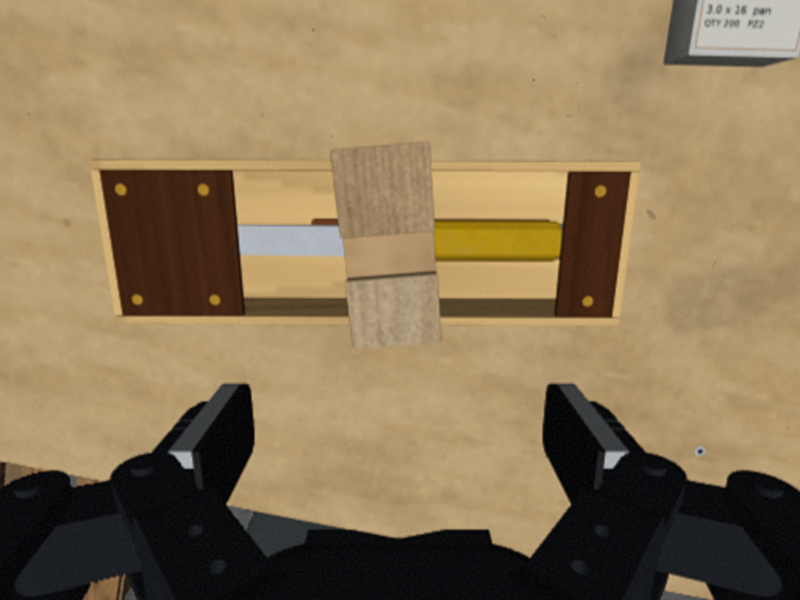

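The till lies level in the picture with top corners at (93,162), (640,164), (618,325) and (118,322). The offcut's top corners are at (331,150), (430,142), (441,341) and (352,348). The yellow handle runs to the lip edge at x=562.

Run:
```python
from h import *
import pickle
d=pickle.load(open("pics/w1.pkl","rb"));k=1.5625
g=lambda P,z:np.array([onz(d,u/k,v/k,z)[:2] for u,v in P])
T=g([(93,162),(640,164),(618,325),(118,322)],56);O=g([(331,150),(430,142),(441,341),(352,348)],86)
print(T.round(),O.round())
a=(T[0]+T[3]-T[1]-T[2])/2;print("till len,yaw",np.linalg.norm(a),np.degrees(np.arctan2(-a[0],a[1])))
ty=a/np.linalg.norm(a);tx=np.array([ty[1],-ty[0]]);c=T.mean(0);print("till origin",c-28*ty)
b=(O[0]+O[1]-O[2]-O[3])/2;print("off",O.mean(0),np.linalg.norm(b),np.degrees(np.arctan2(b[1],b[0])))
# edge points lip/deck and handle edges
for n,p,z in[("lip",(562,243),56),("deck",(241,243),56),("hax",(500,241),35),("blade",(290,240),35)]:
    q=g([p],z)[0]-(c-28*ty);print(n,q@tx,q@ty)
s=cam("scene")
for n,p in[("bench edge",(650,415)),("edge2",(530,590)),("glasses",(520,240)),("wrench end",(363,485)),("near",(600,380)),("corner",(720,320))]:print(n,onz(s,p[0]/k,p[1]/k,0).round())
```

```text
[[ 571.  213.]
 [ 647. -118.]
 [ 544. -142.]
 [ 468.  190.]] [[612.  66.]
 [628.  14.]
 [516. -22.]
 [498.  31.]]
till len,yaw 340.24903892835965 12.939720543220007
till origin [563.87756458   8.56047305]
off [563.55995419  22.26502337] 118.38104132500328 17.491160701581727
lip 3.1838171919878566 -98.49172590411493
deck 2.1595816496802933 110.0885144258105
hax 1.039350115137974 -62.533891830572756
blade 1.0210682139660265 82.7629105012422
bench edge [287.  -3.   0.]
edge2 [266. 347.  -0.]
glasses [ 725. -337.    0.]
wrench end [513. 355.   0.]
near [380. -29.   0.]
corner [ 299. -304.    0.]
```

Call:
move_arm(rows=[0.04,-0.01,0,-0.012,1,0,0,0.09,0,1,0,0,0.09,0,1,0,0,0.09,0,1,0,0,0.04,0,1,0,0,0.03,0,1,0,0,0,0,1])

```text
clock: 2.65
ee_pos: [561.5, 16.1, 233.2]
tool_rot: [-0.0, 0.989, 0.149, -0.001]
ft_force: [0.0, 0.1, 0.2]
opening: 1.001
finger_force: 0.0
```

Run:
```python
from h import *
s=arm.state();print(s["clock"],s["ee_pos"],s["joint_positions"].round(3),Rt(s).round(3))
d=cam("wrist");cv2.imwrite("pics/w2.png",cv2.resize(d["frame"],(800,600),interpolation=cv2.INTER_CUBIC))
```

```text
2.65 [561.4790402   16.07243471 233.21088496] [-0.204  0.032 -0.291  1.251 -0.     2.638] [[ 0.956  0.295 -0.002]
 [ 0.295 -0.956  0.   ]
 [-0.002 -0.001 -1.   ]]
```

View pics/w2.png

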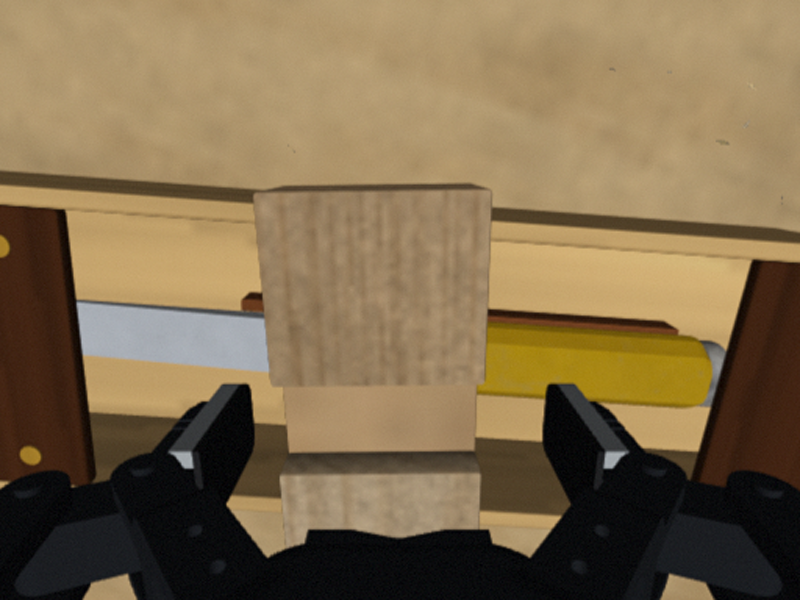

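The offcut sits between the open fingers, spanning columns 270-490 with its groove between the pads, about 5 mm off-centre. The steel butt cap is visible under the lip at about (725,373).

Call:
move_arm(rows=[0,-0.01,0,0,1,0,0,0,0,0,0,0,0,0,0,0,0,0,0,0,0,0,0,0,0,0,0,0,0,0,0,0,0,0,0,0,0,-0.03,0,0,0,0,-0.06,0,0,0,0,-0.06,0,0,0,0,0,0,0])

```text
clock: 3.8
ee_pos: [562.2, 21.5, 315.4]
tool_rot: [0.001, 0.989, 0.15, 0.003]
ft_force: [0.0, 0.7, -1.3]
opening: 0.631
finger_force: 63.8
```

Run:
```python
from h import *
s=arm.state();print(s["clock"],s["ee_pos"],s["joint_positions"].round(3),s["ft_force"],s["opening"],s["finger_force"],Rt(s)[:2,:2].round(3))
# butt from w2
d=cam("wrist");Q=np.array([[.956,.295,-.002],[.295,-.956,0],[-.002,-.001,-1]]);T=np.array(d["T_tool_cam"])
d["eye"]=np.array([561.5,16.1,233.2])+Q@T[:3,3];d["rotation"]=Q@T[:3,:3]
o=np.array([563.9,8.6]);t=np.radians(12.94);ty=np.array([-np.sin(t),np.cos(t)]);tx=np.array([ty[1],-ty[0]])
for p,z in[((725,373),30),((745,373),56),((490,360),35),((700,367),40)]:
    q=onz(d,p[0]/1.5625,p[1]/1.5625,z)[:2]-o;print(p,q@tx,q@ty)
for h in((0,-80),(0,-45),(0,0)):print(h,o+h[0]*tx+h[1]*ty)
```

```text
3.8 [562.20518291  21.52343882 315.37789736] [-0.194 -0.014 -0.186  1.391 -0.     2.647] [ 0.04272877  0.70674239 -1.27461059] 0.631164896072914 63.79465699195862 [[ 0.955  0.296]
 [ 0.296 -0.955]]
(725, 373) 1.2899033286764108 -116.66207360405214
(745, 373) 12.07669268093379 -103.46156450499613
(490, 360) 1.9721359141536738 -25.355937038979253
(700, 367) 6.886399668045457 -99.56348392338714
(0, -80) [581.81444586 -69.36840789]
(0, -45) [573.9768758  -35.25722944]
(0, 0) [563.9   8.6]
```

Call:
move_arm(rows=[-0.055,0.05,0,0,0,-0.055,0.05,0,0,0,-0.055,0.05,0,0,0,-0.055,0.05,0,0,0,-0.055,0.05,0,0,0,-0.055,0.05,0,0,0,-0.055,0.05,0,0,0,0,0,0.08,0,0,0,0,0.08,0,0,0,0,0.08,0,0,0,0,0.02,0,0,0,0,0.006,0,0])

```text
clock: 5.05
ee_pos: [427.6, -201.6, 178.7]
tool_rot: [-0.001, 0.989, 0.15, -0.003]
ft_force: [-29.2, 17.3, 64.5]
opening: 0.632
finger_force: 76.0
```

Call:
move_arm(rows=[0,0,0.004,0,0,0,0,0.002,0,0,0,0,0,0,0])

```text
clock: 5.35
ee_pos: [427.7, -201.5, 178.7]
tool_rot: [-0.001, 0.989, 0.15, -0.003]
ft_force: [-35.8, 20.2, 69.8]
opening: 0.631
finger_force: 76.5
```

Call:
move_arm(rows=[0,0,-0.006,0,0,0,0,-0.003,0,0])

```text
clock: 5.55
ee_pos: [428.9, -202.3, 179.1]
tool_rot: [0.0, 0.989, 0.15, -0.0]
ft_force: [-0.9, -0.7, -0.8]
opening: 0.633
finger_force: 68.9
```

Call:
move_arm(rows=[0,0,0,0,1,0,0,0,0,1,0,0,0,0,1,0,0,0,0,1,0,0,-0.05,0,1,0,0,-0.08,0,1,0,0,-0.08,0,1,0,0,-0.08,0,1,0,0,0,0,1])

```text
clock: 6.45
ee_pos: [429.9, -203.3, 328.8]
tool_rot: [0.003, 0.989, 0.15, 0.003]
ft_force: [0.8, 0.1, -0.6]
opening: 0.999
finger_force: 0.0
```

Run:
```python
from h import *
s=arm.state();print(s["clock"],s["ee_pos"],s["joint_positions"].round(3),Rt(s)[:2,:2].round(3))
d=cam("wrist")["frame"];e=cam("scene")["frame"]
cv2.imwrite("pics/c3.png",cv2.resize(np.hstack([d,e]),(800,300),interpolation=cv2.INTER_AREA))
```

```text
6.45 [ 429.93836332 -203.3347914   328.83260132] [-0.718 -0.29  -0.413  1.441 -0.     2.123] [[ 0.955  0.296]
 [ 0.296 -0.955]]
```

View pics/c3.png

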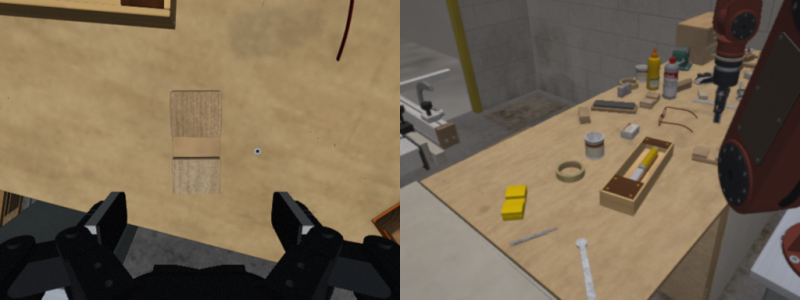

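The left half shows the offcut lying flat on the open bench at about (197,142). The right half shows the till open, with the other things untouched.

Call:
move_arm(rows=[0.0744,-0.034,0,0,0.6,0.0744,-0.034,0,0,0.6,0.0744,-0.034,0,0,0.6,0.0744,-0.034,0,0,0.6,0.0744,-0.034,0,0,0.6,0,0,0,-0.0235,0.6,0,0,0,-0.0235,0.6,0,0,0,-0.0235,0.6,0,0,0,-0.0235,0.6,0,0,0,-0.0235,0.6,0,0,0,-0.0235,0.6,0,0,0,-0.0235,0.6])

```text
clock: 7.75
ee_pos: [580.8, -66.0, 320.9]
tool_rot: [-0.001, 0.784, 0.621, -0.001]
ft_force: [-1.5, -0.6, -0.2]
opening: 0.602
finger_force: 0.0
```

Call:
move_arm(rows=[0,0,0.03,-0.0235,0.6,0,0,0.03,-0.0235,0.6,0,0,0.03,-0.0235,0.6,0,0,0,-0.003,0.6,0,0,0,0,0.6])

```text
clock: 8.25
ee_pos: [580.9, -66.0, 277.0]
tool_rot: [-0.001, 0.624, 0.781, -0.0]
ft_force: [0.1, 0.5, 0.7]
opening: 0.602
finger_force: 0.0
```

Run:
```python
from h import *
s=arm.state();Q=Rt(s);print(s["clock"],s["ee_pos"],s["joint_positions"].round(3),Q.round(3),s["opening"])
d=cam("wrist");cv2.imwrite("pics/w4.png",cv2.resize(d["frame"],(800,600),interpolation=cv2.INTER_CUBIC))
# yellow handle axis
hsv=cv2.cvtColor(d["frame"],cv2.COLOR_BGR2HSV);m=cv2.inRange(hsv,(20,170,90),(32,255,255))
n,l,st,c=cv2.connectedComponentsWithStats(m);i=1+st[1:,4].argmax();ys,xs=np.where(l==i);print(st[i])
o=np.array([563.9,8.6]);t=np.radians(12.94);ty=np.array([-np.sin(t),np.cos(t)]);tx=np.array([ty[1],-ty[0]])
for r in np.linspace(ys.min()+5,ys.max()-5,5).astype(int):
    u=xs[ys==r];a=onz(d,u.min(),r,30)[:2]-o;b=onz(d,u.max(),r,30)[:2]-o;print(r,u.min(),u.max(),(a@tx).round(1),(b@tx).round(1),(a@ty).round(1))
print(o-78*ty+0*tx)
g=np.array([*(o-78*ty),191]);dl=Q.T@(g-s["ee_pos"]);print("to grasp tool mm",dl)
```

```text
8.25 [580.85498722 -65.98798882 277.00469703] [-0.337  0.075 -0.166  1.333 -0.     1.012] [[-0.22   0.975 -0.002]
 [ 0.975  0.22   0.001]
 [ 0.001 -0.002 -1.   ]] 0.602224641986097
[ 235   78   44  169 6766]
83 235 277 -13.0 14.4 7.6
122 236 277 -12.8 14.8 -17.1
162 237 276 -12.7 14.5 -44.4
201 237 276 -13.2 14.9 -72.8
241 241 272 -10.8 12.4 -104.2
[581.36658471 -67.4191977 ]
to grasp tool mm [-1.61001517  0.35962857 86.00230532]
```

View pics/w4.png

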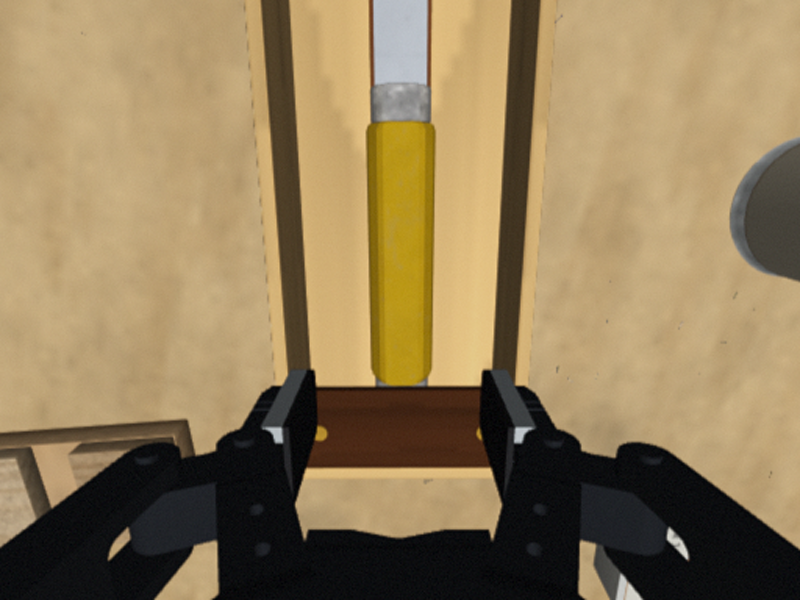

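The handle is centred between the fingers (columns 368-435, centre 401) and its end goes under the lip at row 387. The offset to the grasp is about 0 sideways and 86 mm down.

Call:
move_arm(rows=[0,0.001,0,0,0.53,0,0,0.06,0,0.53,0,0,0.06,0,0.53,0,0,0.03,0,0.53,0,0,0.014,0,0.53,0,0,0.004,0,0.53,0,0,0,0,0.53])

```text
clock: 9.0
ee_pos: [582.3, -66.2, 195.3]
tool_rot: [0.001, 0.623, 0.782, 0.0]
ft_force: [0.4, 0.1, 0.1]
opening: 0.533
finger_force: 0.0
```

Call:
move_arm(rows=[0,0,0.004,0,0.53,0,0,0,0,0,0,0,0,0,0,0,0,0,0,0,0,0,0,0,0,0,0,0,0,0])

```text
clock: 9.6
ee_pos: [581.9, -66.2, 193.1]
tool_rot: [0.0, 0.623, 0.782, -0.0]
ft_force: [-3.7, -1.3, 5.7]
opening: 0.317
finger_force: 58.7
```

Call:
move_arm(rows=[0,0,-0.003,0,0,0.012,0,0,0,0,0.018,0,0,0,0,0.018,0,0,0,0,0.016,0,0,0,0,0,0,0,0,0])

```text
clock: 10.2
ee_pos: [574.3, -33.4, 193.5]
tool_rot: [-0.0, 0.623, 0.783, 0.0]
ft_force: [-0.4, 1.2, -1.9]
opening: 0.318
finger_force: 59.1
```

Run:
```python
from h import *
s=arm.state();print(s["clock"],s["ee_pos"],s["ft_force"],s["opening"])
d=cam("wrist");cv2.imwrite("pics/w5.png",d["frame"])
```

```text
10.2 [574.34531569 -33.41934928 193.54335743] [-0.39950073  1.2151681  -1.92773612] 0.3176887639484096
```

View pics/w5.png

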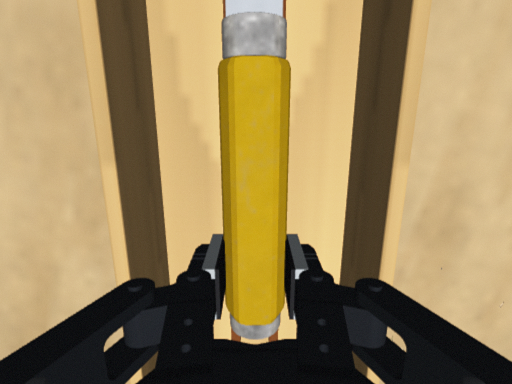

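The butt cap shows at (255,330), now clear in the opening with the handle firmly between the pads. Next I lift so that the blade tilts against the deck edge.

Call:
move_arm(rows=[0,0,-0.014,0,0,0,0,-0.014,0,0,0,0,-0.012,0,0,0,0,-0.01,0,0])

```text
clock: 10.65
ee_pos: [574.8, -35.1, 219.5]
tool_rot: [0.0, 0.623, 0.782, -0.0]
ft_force: [1.1, 0.6, -4.4]
opening: 0.316
finger_force: 59.3
```

Call:
move_arm(rows=[0,0,-0.012,0,0,0,0,-0.012,0,0,0,0,-0.012,0,0,0,0,-0.012,0,0,0,0,-0.01,0,0,0,0,0,0,0])

```text
clock: 11.25
ee_pos: [575.0, -35.0, 248.7]
tool_rot: [0.001, 0.623, 0.782, 0.0]
ft_force: [-0.8, -0.4, -3.0]
opening: 0.315
finger_force: 59.4
```

Run:
```python
from h import *
s=arm.state();print(s["clock"],s["ee_pos"],s["ft_force"],s["opening"])
a=cam("wrist")["frame"];b=cam("side")["frame"]
b=cv2.resize(b[150:280,210:360],(443,384),interpolation=cv2.INTER_CUBIC)
cv2.imwrite("pics/c6.png",cv2.resize(np.hstack([a,b]),(800,322)))
```

```text
11.25 [574.97048668 -34.96379326 248.65232931] [-0.75828995 -0.4436113  -2.99421082] 0.31518835098278164
```

View pics/c6.png

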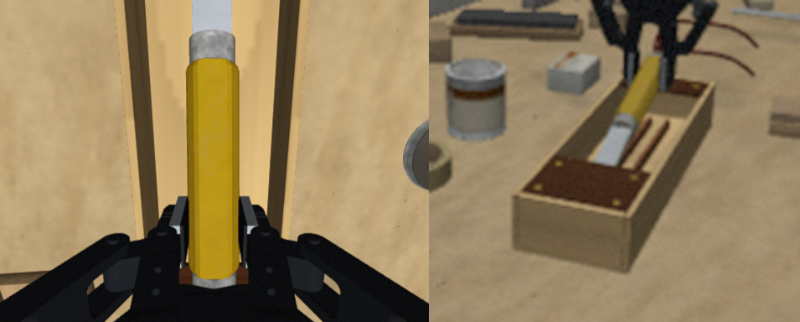

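The side view shows the chisel tilted handle-up with its blade under the deck edge, and the butt is above lip height. Next I draw it out along its own axis.

Call:
move_arm(rows=[-0.02,0,-0.005,0,0,-0.03,0,-0.0068,0,0,-0.03,0,-0.0068,0,0,-0.03,0,-0.0068,0,0,-0.03,0,-0.0068,0,0,-0.03,0,-0.0068,0,0,-0.02,0,-0.005,0,0,0,0,0,0,0])

```text
clock: 12.15
ee_pos: [596.3, -129.1, 270.2]
tool_rot: [0.001, 0.624, 0.782, 0.0]
ft_force: [0.1, -1.2, -2.4]
opening: 0.314
finger_force: 59.5
```

Run:
```python
from h import *
s=arm.state();print(s["clock"],s["ee_pos"],s["ft_force"],s["opening"])
a=cam("wrist")["frame"];b=cam("side")["frame"]
b=cv2.resize(b[150:280,210:360],(443,384),interpolation=cv2.INTER_CUBIC)
cv2.imwrite("pics/c7.png",cv2.resize(np.hstack([a,b]),(800,322)))
```

```text
12.15 [ 596.25603352 -129.06594951  270.17949338] [ 0.07217074 -1.20961872 -2.44047853] 0.31405516239872866
```

View pics/c7.png

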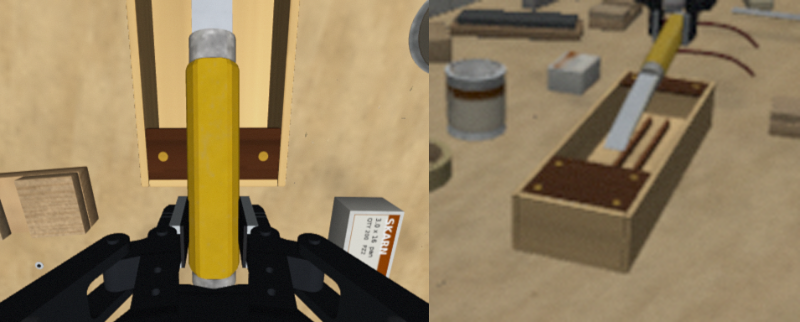

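The tip now shows at (612,148), clear of the deck edge, so it can be lifted freely.

Call:
move_arm(rows=[0,0,-0.03,0,0,0,0,-0.06,0,0,0,0,-0.06,0,0,0,0,-0.06,0,0,0,0,-0.05,0,0,0,0,-0.03,0,0,0,0,-0.01,0,0,0,0,0,0,0,0,0,0,0,0,0,0,0,0,0])

```text
clock: 13.25
ee_pos: [595.7, -127.3, 418.5]
tool_rot: [-0.001, 0.623, 0.782, -0.0]
ft_force: [-0.3, 0.4, -2.1]
opening: 0.312
finger_force: 59.5
```

Run:
```python
from h import *
s=arm.state();print(s["clock"],s["ee_pos"],s["ft_force"],s["opening"],s["finger_force"],abs(s["qd"]).max())
a=cam("scene")["frame"];b=cam("side")["frame"]
cv2.imwrite("pics/c8.png",cv2.resize(np.hstack([a[60:340,150:],b[60:340,150:]]),(800,309)))
```

```text
13.25 [ 595.68974053 -127.2523343   418.46186588] [-0.28260758  0.35781141 -2.08238659] 0.3123662877626813 59.488699436187744 0.002074671166830168
```

View pics/c8.png

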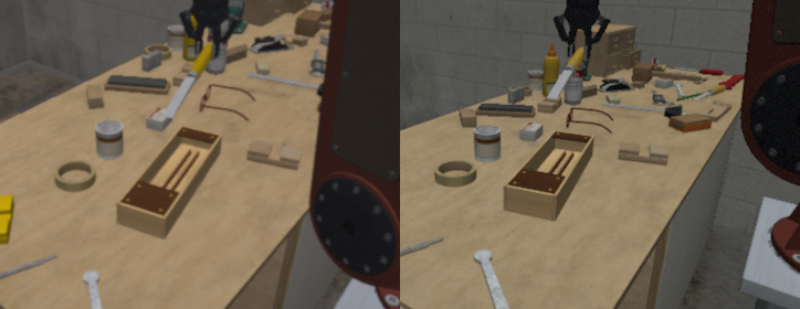

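The chisel is held well above the empty till, its tip at roughly z = 195 mm. The offcut lies on the bench, and the tin, tape and carton are where they were.

```bash
python3 -c "
from station import order
print(order.job_done())"
```

```text
the job is handed in; nothing more can be done
None
```

I handed the job in at about 13 s: the offcut lies on the bench and the chisel came out handle end first. It is held steady with its lowest point an estimated 14 cm above the till's top, and the tape roll, tin and carton were not touched; no verdict came back.

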